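# Fill the receiving box under the chute

### The arm

A 6-joint arm with a two-finger parallel gripper is mounted at the origin on the work surface. World frame = base frame: x ahead of the robot, y to its left, z up, the work surface at z = 0. Lengths are in m, angles in rad, forces in N, time in s.
With the tool pointing down it reaches from about 0.325 to 0.875 m from the base axis. Payload 4.4 kg.
Tool frame: the origin (TCP) lies at the very end of the fingers, on their centre line; the grasp point (between the pads) lies 19 mm behind it; x points along the fingers, y is the direction in which the jaws open and shut, and the axes are right-handed (so a half turn about x gives the same grasp; the last joint's range is limited). The gripper opens to 85 mm and grips with 20 to 120 N. Pads are 22 mm wide; open, the fingers measure 114 mm over their backs; the gripper's body (76 mm by 85 mm) begins 54 mm behind the grasp point. The pads swing forward as they close: fully open they stand 13 mm farther back than shut.
Start: joints at [1.157, 0.207, 1.542, -0, 1.393, -0.15], TCP at [0.15, 0.555, 0.231] pointing down, gripper open.
Joint ranges: [-2.73, 2.73], [-0.86, 2.22], [0.23, 2.46], [-1.11, 4.25], [0.08, 2.63], [-2.82, 2.82]. Speed limits (rad/s): [2.79, 2.79, 3.14, 3.14, 3.14, 3.14].

### API

Orientations are given as [roll, pitch, yaw] about the fixed x, y, z axes, in that order (R = Rz(yaw) Ry(pitch) Rx(roll)).
In Python, from bench import robot gives the robot as it stands. The module is installed in compiled form; this text tells all that it offers.
- The arm moves only by the shell command python3 -m pendant 'ROWS' [OPENING] [FORCE]. ROWS is JSON, a list of rows, each an object with "slide": the shift along the world's x, y, z in m, a list of three; "angular": the turn, a rotation vector about the world's x, y, z in degrees, a list of three. In form: [{"slide": [dx, dy, dz], "angular": [rx, ry, rz]}, ...]. A call has exactly 10 rows; each row shifts and turns the pose as measured when the row begins; what a row does not reach is not made up. A row lasts 1/8 s, in which the tool goes at most 62.5 mm and 10.7 degrees, less where a joint would pass 70% of its speed; a pose out of reach is approached as far as the arm can. A call with a gripper value outside its range is refused whole. OPENING is the opening, from 0 (shut) to 1 (fully open), set as the call begins (- or left out, the last holds). The fingers move at their own pace and stop on an object; FORCE is the grip in N (left out, the last holds). Time passes only in rows, so rows that do not move let the fingers close, or fill a call up. It gives the time, the measured TCP pose, the force and the opening at its end, in the units of the state.
- robot.get_obs(): the state, without advancing time (a new reading comes with each control period).
- robot.camera(name): name is "scene" or "top"; returns a dict with "frame" (384x512x3 uint8, red, green, blue), "depth" (384x512 float32, m along the optical axis (not along the pixel's ray), 0 where there is no reading), "intrinsics" (3x3 intrinsics, pixels), "world_to_cam" (4x4, takes a point from world to camera coordinates). Camera axes: x right, y up, looking along -z (the intrinsics and any distortion apply to the point x, -y, -z); pixel columns grow to the right and rows downward; lengths in m; the calibration is good to about 2 mm. A picture is of the moment at which its call begins.
- robot.hand_in(): hands the job in, once; it reports no verdict.
Trained networks look in a picture, given as the dict that the camera call returned (one of the last four; its "shot" number tells which), for a name from the list of things; names that differ only in an ending like _2 or _b are one class to them, and where a whole thing is asked for, a point or a joint stands for the part that bears it (a point fixed in the world has none). Each returns a list of dicts, best first, with "p" (0 to 1); they miss things now and then, are a little off and sometimes report something else, mostly with a low value. They report only what shows in the picture. A call takes as long as a camera call.
- robot.masks_of(picture, thing): "region" (384x512 bool, what is visible of it).
- robot.pinpoint(picture, thing): "at" ([x, y, z] in m, in the coordinates of the camera as it stood for that picture, good to about 4 mm: a listed point, or the origin of a listed thing).
The state is a dict: "t": time; "qpos": joint angles; "qvel": joint speeds; "effort": joint torques, N m; "tcp_pos": TCP position; "ee_rot": TCP orientation; "wrist_force": force on the tool from outside, world axes, zero at the start; "moment": the same for the moment, N m; "opening": opening from 0.0 (shut) to 1.0 (fully open).
Only numpy, scipy, OpenCV 4.12 (cv2) and the standard library are available. Lean on these libraries where they do the work, as an engineer would, in place of code of your own. Each camera call takes 0.05 s, during which the arm holds its last target.

### The job

Push the steel receiving box gently along its slide, without ramming it, until it is fully home against the end stop under the chute's spout and the little catch has dropped over its front rim. Then take the scoop by its handle, tip all five brass balls into the hopper so that they run down the chute into the box, and put the scoop back on the bench, flat on its bottom. Leave the other things on the bench where they are.

Things in the scene. Friction and masses are not known exactly. Their poses are not given: they have to be found in the camera images.
- station: Filling stand, fixed to the bench: steel slide (floor 100 mm wide, 5 mm thick, y -250 to +170 mm) with side guides 15 mm high, 84 mm apart; over it a sheet-steel chute, x -168 to +28, y -38 to +38 mm, on a 28 by 45 mm column at x -100 mm. Origin on the bench under the spout; +y is the way the box is pushed, z up. Above the slide nothing but stop and catch is lower than 62 mm.
- slide_end (a point): Middle of the slide's +y end, on its floor. Just before it a dark end stop is clamped across the slide. It is adjustable and not measured: home puts the middle of the box somewhere from y -4 to +30 mm in the stand's frame, to be felt. Sliding takes 1 to 4 N; up to 25 N against the stop is harmless, over 40 N is ramming.
- catch (a joint): Gravity catch pivoted on the end stop, a small steel arm hanging over the slide towards the coming box; rad, growing as it lifts: 0 with no box there, up to about 0.25 while its tooth rides over the box's front rim in the last 28 mm of travel, about 0.07 once dropped behind the rim, its arm resting on it. The box lifts it by itself (under 2 N) and then has 2 mm of play.
- buffer (a joint): Spring buffer, a 12 mm steel button in the middle of the end stop's face that the box presses in; m: 0 standing out 5 mm, 0.005 pressed flush with the box fully home; with the catch dropped it stays 0.003 or more. It pushes back with 1 to 3 N. Its value does not tell where the stop stands.
- hopper (a point): Middle of the hopper's mouth at its rim, 190 mm over the bench, at x -117, y 0 mm of the stand. The mouth is 96 mm along the stand's x and, flared, 110 mm along its y; below the flare the hopper is 70 mm wide in y. The chute starts right under it and slopes down 28 degrees to the spout.
- spout (a point): Middle of the spout's lower end, 62 mm over the bench, 7 mm above the box's rim; its opening is 48 mm along the stand's x by 70 mm along its y.
- box: Receiving box: open steel box, loose on the slide, 80 mm (x) by 160 mm (y) by 50 mm high, walls and floor 3 mm, 0.25 to 0.5 kg. Origin at the middle of its underside, 5 mm over the bench; +y is its front, towards the end stop, parallel to the stand's +y. A bar handle is on its back (-y).
- box_handle (a point): Middle of the box's dark bar handle, 125 mm behind the box's origin (-y) and 30 mm above its underside. The bar runs along the box's x, 60 mm long, 10 mm thick, with a 40 mm gap to the box. Pushing on its middle from behind keeps a hand that points down clear of the chute.
- scoop: Hand scoop lying flat: aluminium pan 62 mm long, 70 mm wide, walls 32 mm high, floor 3 mm, about 0.16 kg, holding five balls. Origin at the middle of the pan's underside; +x points to the nose. Held level (within 10 degrees) it keeps the balls; they start to run out when the nose is tipped down about 30 degrees, and all leave by about 45.
- scoop_handle (a point): Where to grip the scoop's wooden handle: its middle height, 36 mm over the scoop's underside, 62 mm behind the origin. The handle runs along the scoop's x from -40 to -140 mm, 18 mm wide (y), 20 mm high.
- scoop_lip (a point): Middle of the scoop's pouring edge, 57 mm ahead of the origin and 15 mm over the underside; a lip rises to it from the pan's floor at 24 degrees, 52 mm wide there between side walls that reach 34 mm.
- ball1_center (a point): Centre of a loose brass ball, 16 mm across, 18 g; it starts in the pan of the scoop.
- ball2_center (a point): Centre of a loose brass ball, 16 mm across, 18 g; it starts in the pan of the scoop.
- ball3_center (a point): Centre of a loose brass ball, 16 mm across, 18 g; it starts in the pan of the scoop.
- ball4_center (a point): Centre of a loose brass ball, 16 mm across, 18 g; it starts in the pan of the scoop.
- ball5_center (a point): Centre of a loose brass ball, 16 mm across, 18 g; it starts in the pan of the scoop.
- file: Bystander: flat file lying beside the slide, 12 mm wide steel blade 6 mm high from y = -75 to +75 mm, wooden grip 20 mm thick from y = -147 to -72 mm; origin under the middle of the blade.
- block: Bystander: square steel bench block, 75 by 75 by 22 mm high; origin under its middle.
- jar: Bystander: glass jar with a steel cap, 64 mm across, 75 mm high; origin under its middle.
- cup: Bystander: white cup, 80 mm across, 70 mm high; origin under its middle.
- hammer: Bystander: hammer lying along its x, 240 mm long, handle to -x; origin under its middle.
- brush: Bystander: bench brush lying along its x, 200 mm long, handle to -x; origin under its middle.

How it is judged:
By the outcome, as a careful person would: the job done as asked, in the order asked, and still so for the second after the job is handed in, with the robot touching nothing.
It also fails if it takes over 64 s, if anything falls off the work surface, if the arm or the gripper's body presses on something with over 40 N, if the wrist force passes 120 N, or if a joint passes its speed limit or range.

## Working session

There is one attempt and no reset: what is moved stays moved. The work goes in short steps, Python scripts to look and compute and a shell command to move; the robot and the scene stay as the last step left them, time stands still between calls to the robot, and variables do not carry over. Pictures are saved under pics/ and viewed, and the job is handed in when it is done.

```bash
mkdir -p pics; cat > h.py <<'E'
import numpy as np, cv2
from bench import robot
def w(pic,p):
    return (np.linalg.inv(pic["world_to_cam"])@np.r_[p,1])[:3]
def pix(pic,P):
    c=pic["world_to_cam"]@np.r_[P,1]; q=pic["intrinsics"]@np.array([c[0],-c[1],-c[2]]); return q[:2]/q[2]
def cloud(pic):
    d=pic["depth"]; v,u=np.mgrid[:384,:512]; K=pic["intrinsics"]
    x=(u-K[0,2])/K[0,0]*d; y=(v-K[1,2])/K[1,1]*d
    P=np.stack([x,-y,-d,np.ones_like(d)],-1)@np.linalg.inv(pic["world_to_cam"]).T
    return P[...,:3]
def save(pic,name):
    cv2.imwrite("pics/"+name,cv2.resize(pic["frame"][...,::-1],(768,576)))
E
cat > a.py <<'E'
from h import *
np.set_printoptions(precision=4,suppress=True)
o=robot.get_obs(); print(o)
for n in ["scene","top"]:
    p=robot.camera(n); save(p,n+"0.png"); print(n,p["intrinsics"].tolist(), np.linalg.inv(p["world_to_cam"])[:3].tolist(), p.keys())
    for t in ["station","slide_end","hopper","spout","box","box_handle","scoop","scoop_handle","scoop_lip","catch","file","block","jar","cup","hammer","brush","ball1_center"]:
        try:
            r=robot.pinpoint(p,t)
            print(t,[(round(k["p"],2),w(p,k["at"])) for k in r[:5]])
        except Exception as e: print(t,e)
print(robot.get_obs()["t"])
E
python3 a.py
```

```text
{'t': 0.0, 'qpos': array([ 1.1565,  0.2075,  1.543 ,  0.    ,  1.3935, -0.1505]), 'qvel': array([ 0.0001,  0.0013,  0.0007,  0.0013, -0.0029, -0.0022]), 'effort': array([ -0.0009, -38.3021, -29.1597,  -0.0003,   0.0104,  -0.    ]), 'tcp_pos': array([0.1496, 0.5544, 0.2301]), 'ee_rot': array([-1.7224,  1.5685, -1.9862]), 'wrist_force': array([ 0.784 , -0.3897, -0.6577]), 'moment': array([ 0.0108, -0.0269,  0.0353]), 'opening': 0.9982820639475379}
scene [[360.5109307396019, 0.0, 254.6341819555473], [0.0, 360.5109307396019, 188.70624133340317], [0.0, 0.0, 1.0]] [[-0.7208491684569533, -0.42728279229464927, 0.5457159441905708, 1.1613513980601713], [0.6927045913913993, -0.41782544982286324, 0.5878624350522801, 0.6025400947595725], [-0.023169492877336335, 0.801780087610817, 0.5971698801100047, 0.7852429238500594]] dict_keys(['frame', 'depth', 'intrinsics', 'world_to_cam', 'shot'])
station [(0.87, array([ 0.6581,  0.0816, -0.0027]))]
slide_end [(0.89, array([0.6576, 0.2467, 0.005 ])), (0.29, array([ 0.7527,  0.022 , -0.0015]))]
hopper [(0.69, array([0.5416, 0.0807, 0.1927]))]
spout [(0.73, a
[... 2031 characters left out ...]
]))]
catch it knows: ball1_center, ball2_center, ball3_center, ball4_center, ball5_center, block, box, box_handle, brush, cup, file, hammer, hopper, jar, scoop, scoop_handle, scoop_lip, slide_end, spout, station
file [(0.72, array([ 0.5847, -0.0554, -0.0008]))]
block [(0.59, array([0.7555, 0.0191, 0.0002])), (0.31, array([0.6571, 0.0785, 0.0043])), (0.16, array([ 0.5333, -0.4304,  0.0046]))]
jar [(0.86, array([ 0.5322, -0.4353,  0.005 ]))]
cup [(0.66, array([ 0.4618,  0.2788, -0.0005]))]
hammer [(0.95, array([ 0.6287,  0.4232, -0.0018]))]
brush [(0.86, array([ 0.6611, -0.4111,  0.0006]))]
ball1_center [(0.46, array([ 0.4283, -0.1594,  0.007 ])), (0.4, array([ 0.4449, -0.1805,  0.0148]))]
1.7
```

View pictures.

View pics/scene0.png

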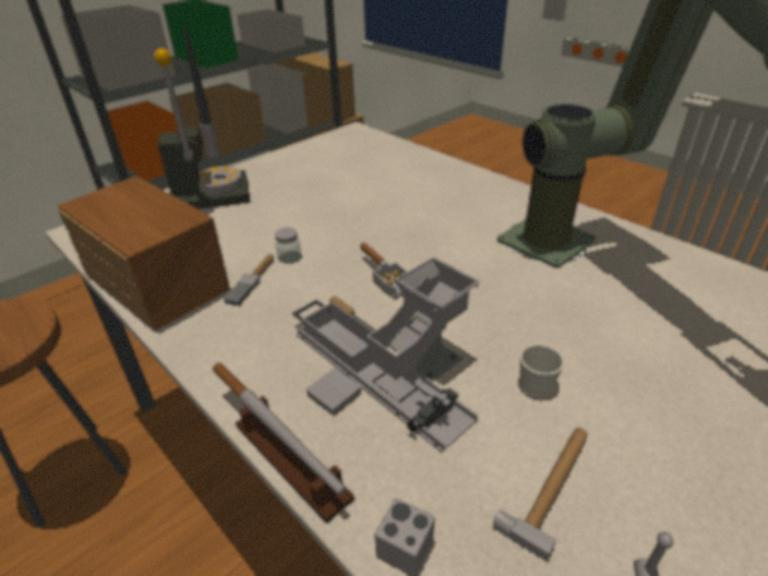

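View pics/top0.png

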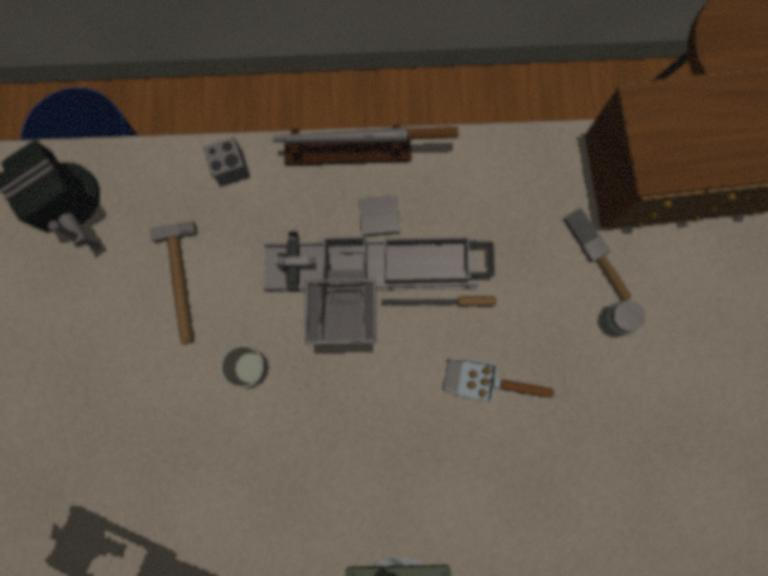

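The scene view shows the slide running along +y. The box is behind the chute around (355,340), the catch and stop are at (430,410), and the scoop with its balls is at (390,275). In the top view the scoop is at (470,380), the hopper at (340,312) and the box handle at (482,258). The stand is essentially aligned with the world axes. Next I refine its pose and check the tool orientation.

```bash
cat > b.py <<'E'
from h import *
from scipy.spatial.transform import Rotation as Ro
np.set_printoptions(precision=4,suppress=True)
o=robot.get_obs(); print(Ro.from_euler("xyz",o["ee_rot"]).as_matrix())
p=robot.camera("top"); C=cloud(p)
for t in ["station","box","scoop","file"]:
    r=robot.masks_of(p,t)
    if not r: print(t,"none"); continue
    m=r[0]["region"]&(p["depth"]>0); P=C[m]
    print(t,r[0]["p"],m.sum(),np.percentile(P,[1,50,99],axis=0).tolist())
    if t in("box","scoop","file"):
        q=P[P[:,2]>0.0]; rect=cv2.minAreaRect(q[:,:2].astype(np.float32)*1000); print(rect)
E
python3 b.py
```

```text
[[ 0.      0.2608  0.9654]
 [-0.      0.9654 -0.2608]
 [-1.     -0.      0.    ]]
station 0.89 4828 [[0.48993558211763677, -0.1643456115460883, 0.002447862542830532], [0.6147920417650571, 0.09700718650210172, 0.07860540697692953], [0.7087728750071263, 0.24417662284910466, 0.19619860966778382]]
box 0.69 1689 [[0.617477812385486, -0.1818774823080192, 0.004943070331168453], [0.6620684022587934, -0.07655432375863899, 0.01134295488102044], [0.6962998090869064, 0.006398339147565026, 0.05910699221731155]]
((657.013427734375, -94.02925109863281), (205.34420776367188, 80.32572937011719), 89.37155151367188)
scoop 0.77 962 [[0.39123196999594584, -0.2883997287844954, -0.00026213663056904755], [0.42235247209817267, -0.16248351435565134, 0.011242931321360006], [0.46667362515477673, -0.10067945004589056, 0.0500494806556952]]
((420.0037536621094, -197.37548828125), (197.24546813964844, 70.61875915527344), 78.37190246582031)
file 0.88 380 [[0.5693270754652213, -0.2018051611438794, -0.00037788614955513777], [0.5805218729314211, -0.13017438695766476, 0.011531055713179694], [0.5890567439334009, 0.012031418162731036, 0.02564303477362737]]
((580.7243041992188, -96.42642974853516), (24.222841262817383, 222.85028076171875), 0.20733478665351868)
```

```bash
python3 -m pendant '[{"slide":[0.03,-0.045,0.02],"angular":[0,0,-4.5]},{"slide":[0.033,-0.05,0.02],"angular":[0,0,-4.5]},{"slide":[0.033,-0.05,0],"angular":[0,0,-4.5]},{"slide":[0.033,-0.05,0],"angular":[0,0,-4.5]},{"slide":[0.033,-0.05,0],"angular":[0,0,-4.5]},{"slide":[0.033,-0.05,0],"angular":[0,0,-4.5]},{"slide":[0.033,-0.05,0],"angular":[0,0,-4.5]},{"slide":[0.033,-0.05,0],"angular":[0,0,-4.5]},{"slide":[0.033,-0.05,0],"angular":[0,0,-4.5]},{"slide":[0.033,-0.05,0],"angular":[0,0,-4.5]}]' 0 40
```

```text
t: 3.2
tcp_pos: [0.4837, 0.0474, 0.2748]
ee_rot: [1.166, 1.559, 0.1]
wrist_force: [1.3, 0.6, 0.1]
opening: 0.002
```

```bash
python3 -m pendant '[{"slide":[0.029,-0.048,0],"angular":[0,0,-5]},{"slide":[0.029,-0.048,0],"angular":[0,0,-5]},{"slide":[0.029,-0.048,0],"angular":[0,0,-5]},{"slide":[0.029,-0.048,0],"angular":[0,0,-5]},{"slide":[0.029,-0.048,0],"angular":[0,0,-5]},{"slide":[0.029,-0.048,0],"angular":[0,0,-5]},{"slide":[0,0,-0.05],"angular":[0,0,0]},{"slide":[0,0,-0.05],"angular":[0,0,0]},{"slide":[0,0,-0.05],"angular":[0,0,0]},{"slide":[0,0,-0.03],"angular":[0,0,0]}]'
cat > c.py <<'E'
import sys
from h import *
from scipy.spatial.transform import Rotation as Ro
np.set_printoptions(precision=4,suppress=True)
o=robot.get_obs(); R=Ro.from_euler("xyz",o["ee_rot"]).as_matrix()
print("t",o["t"],"tcp",o["tcp_pos"],"F",o["wrist_force"],"M",o["moment"],"op",o["opening"],"q",o["qpos"]); print("X",R[:,0],"Y",R[:,1])
for n in sys.argv[2:]:
    p=robot.camera(n); save(p,n+sys.argv[1]+".png")
    for t in ["box","box_handle"]:
        r=robot.pinpoint(p,t); print(n,t,[(round(k["p"],2),w(p,k["at"])) for k in r[:2]])
E
python3 c.py 1 scene top
```

```text
t: 4.45
tcp_pos: [0.6666, -0.2594, 0.0942]
ee_rot: [1.17, 1.544, -0.446]
wrist_force: [0.3, -0.2, 0.7]
opening: 0.0
t 4.45 tcp [ 0.6666 -0.2594  0.0942] F [ 0.2789 -0.1881  0.6924] M [ 0.0091 -0.0014  0.0073] op 0.0004206868966515386 q [-0.4924  0.602   1.2913  0.0013  1.2217 -0.4468]
X [ 0.024  -0.0115 -0.9996] Y [ 0.9986 -0.0459  0.0245]
scene box [(0.76, array([ 0.6549, -0.0656, -0.0009]))]
scene box_handle [(0.89, array([ 0.6526, -0.1937,  0.0322]))]
top box [(0.74, array([ 0.656 , -0.0665,  0.0077])), (0.29, array([0.4597, 0.2743, 0.0018]))]
top box_handle [(0.97, array([ 0.6579, -0.1963,  0.038 ]))]
```

```bash
python3 -m pendant '[{"slide":[-0.005,0,-0.02],"angular":[0.3,0.7,1.3]},{"slide":[-0.005,0,-0.02],"angular":[0.3,0.7,1.3]},{"slide":[0,0,-0.02],"angular":[0,0,0]},{"slide":[0,0.005,-0.009],"angular":[0,0,0]},{"slide":[0,0.006,0],"angular":[0,0,0]},{"slide":[0,0.006,0],"angular":[0,0,0]},{"slide":[0,0.006,0],"angular":[0,0,0]},{"slide":[0,0.006,0],"angular":[0,0,0]},{"slide":[0,0.006,0],"angular":[0,0,0]},{"slide":[0,0,0],"angular":[0,0,0]}]'
python3 c.py 2 scene top
```

```text
t: 6.0
tcp_pos: [0.6625, -0.2239, 0.0331]
ee_rot: [1.104, 1.554, -0.462]
wrist_force: [0.2, 0.5, -0.4]
opening: 0.006
t 6.0 tcp [ 0.6625 -0.2239  0.0331] F [ 0.1503  0.5147 -0.3851] M [-0.0495  0.011   0.0361] op 0.005788937707011661 q [-0.4494  0.6497  1.3562 -0.0002  1.1188 -0.4535]
X [ 0.0151 -0.0075 -0.9999] Y [0.9999 0.0043 0.0151]
scene box [(0.96, array([ 0.6547, -0.0674,  0.0001]))]
scene box_handle [(0.87, array([ 0.6512, -0.1946,  0.0362])), (0.68, array([ 0.4243, -0.1578,  0.0029]))]
top box [(0.7, array([ 0.6567, -0.0673,  0.0066]))]
top box_handle [(0.79, array([ 0.6589, -0.1939,  0.0379]))]
```

View pics/scene2.png

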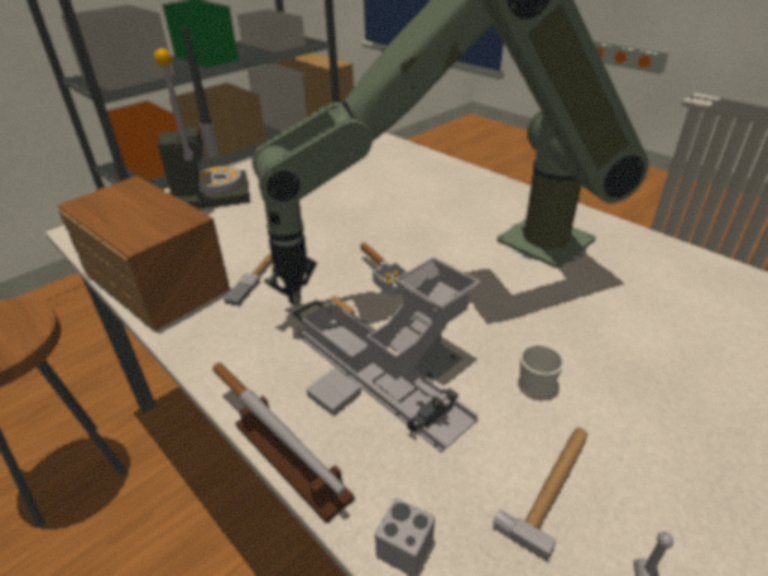

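The arm passes well above the hopper (440,275). The fingertips at (297,300) are just behind the bar handle. They are slightly high and off to +x, so I correct that while starting forward.

```bash
python3 -m pendant '[{"slide":[-0.004,0,-0.005],"angular":[0.2,0.5,0]},{"slide":[-0.004,0,-0.005],"angular":[0.2,0.4,0]},{"slide":[0,0.004,-0.002],"angular":[0,0,0]},{"slide":[0,0.006,0],"angular":[0,0,0]},{"slide":[0,0.006,0],"angular":[0,0,0]},{"slide":[0,0.006,0],"angular":[0,0,0]},{"slide":[0,0.006,0],"angular":[0,0,0]},{"slide":[0,0.006,0],"angular":[0,0,0]},{"slide":[0,0.006,0],"angular":[0,0,0]},{"slide":[0,0.006,0],"angular":[0,0,0]}]'
python3 c.py 3 top
```

```text
t: 7.55
tcp_pos: [0.6533, -0.1766, 0.0194]
ee_rot: [-1.246, 1.568, -2.814]
wrist_force: [0.0, -0.3, -1.5]
opening: 0.0
t 7.55 tcp [ 0.6533 -0.1766  0.0194] F [ 0.017  -0.348  -1.5152] M [-0.1845  0.0056  0.0112] op 0.00033485187654386814 q [-0.3909  0.6383  1.4088 -0.002   1.0965 -0.3925]
X [-0.0026 -0.0009 -1.    ] Y [ 1.      0.0026 -0.0026]
top box [(0.67, array([ 0.6552, -0.0311,  0.0066])), (0.22, array([ 0.5351, -0.4335,  0.0025]))]
top box_handle [(0.64, array([ 0.6574, -0.0304,  0.0062]))]
```

```bash
python3 -m pendant '[{"slide":[0,0.006,0.003],"angular":[0,0,0]},{"slide":[0,0.008,0.002],"angular":[0,0,0]},{"slide":[0,0.008,0],"angular":[0,0,0]},{"slide":[0,0.008,0],"angular":[0,0,0]},{"slide":[0,0.008,0],"angular":[0,0,0]},{"slide":[0,0.008,0],"angular":[0,0,0]},{"slide":[0,0.008,0],"angular":[0,0,0]},{"slide":[0,0.007,0],"angular":[0,0,0]},{"slide":[0,0.005,0],"angular":[0,0,0]},{"slide":[0,0.004,0],"angular":[0,0,0]}]'
python3 c.py 4 top scene
```

```text
t: 8.95
tcp_pos: [0.6534, -0.1022, 0.0251]
ee_rot: [-1.021, 1.568, -2.589]
wrist_force: [0.5, -0.7, 1.1]
opening: -0.001
t 8.95 tcp [ 0.6534 -0.1022  0.0251] F [ 0.4972 -0.7186  1.0837] M [-0.1252 -0.0456 -0.0241] op -0.0010489196989291035 q [-0.2849  0.6036  1.4524 -0.0022  1.0874 -0.2867]
X [-0.0022 -0.0014 -1.    ] Y [ 1.      0.0028 -0.0022]
top box [(0.57, array([0.6569, 0.042 , 0.0071]))]
top box_handle [(0.68, array([ 0.4048, -0.1737,  0.0094])), (0.61, array([ 0.5342, -0.4355,  0.0055]))]
scene box [(0.94, array([ 0.6553,  0.0417, -0.0022]))]
scene box_handle [(0.77, array([ 0.6551, -0.0862,  0.0331]))]
```

View pics/scene4.png

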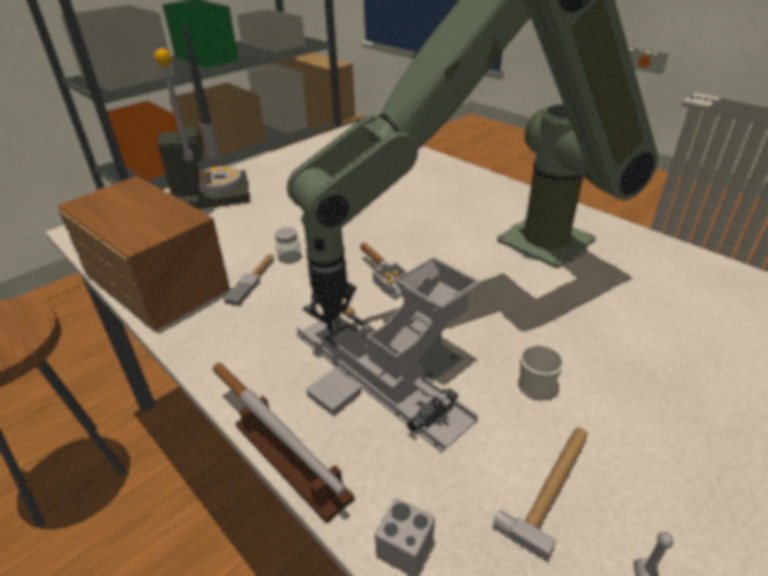

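The box (355,345) is sliding freely, about 40 mm short of the earliest possible home. I slow down now.

```bash
python3 -m pendant '[{"slide":[0,0.003,0],"angular":[0,0,0]},{"slide":[0,0.003,0],"angular":[0,0,0]},{"slide":[0,0.003,0],"angular":[0,0,0]},{"slide":[0,0.003,0],"angular":[0,0,0]},{"slide":[0,0.003,0],"angular":[0,0,0]},{"slide":[0,0.003,0],"angular":[0,0,0]},{"slide":[0,0.003,0],"angular":[0,0,0]},{"slide":[0,0.003,0],"angular":[0,0,0]},{"slide":[0,0.003,0],"angular":[0,0,0]},{"slide":[0,0.003,0],"angular":[0,0,0]}]'
python3 c.py 5 scene
```

```text
t: 10.5
tcp_pos: [0.6535, -0.0719, 0.0251]
ee_rot: [-0.615, 1.567, -2.184]
wrist_force: [-0.5, -2.2, 0.3]
opening: -0.003
t 10.5 tcp [ 0.6535 -0.0719  0.0251] F [-0.4516 -2.2202  0.3102] M [-0.3     0.0063  0.024 ] op -0.0028524366715241374 q [-0.2396  0.5965  1.4639 -0.0035  1.0824 -0.2399]
X [-0.0019 -0.0027 -1.    ] Y [ 1.      0.0019 -0.0019]
scene box [(0.67, array([ 0.6553,  0.0725, -0.0026])), (0.64, array([0.6575, 0.0791, 0.0568]))]
scene box_handle [(0.55, array([ 0.6507, -0.0535,  0.0336]))]
```

```bash
python3 -m pendant '[{"slide":[0,0.0015,0],"angular":[0,0,0]},{"slide":[0,0.0015,0],"angular":[0,0,0]},{"slide":[0,0.0015,0],"angular":[0,0,0]},{"slide":[0,0.0015,0],"angular":[0,0,0]},{"slide":[0,0.0015,0],"angular":[0,0,0]},{"slide":[0,0.0015,0],"angular":[0,0,0]},{"slide":[0,0.0015,0],"angular":[0,0,0]},{"slide":[0,0.0015,0],"angular":[0,0,0]},{"slide":[0,0.0015,0],"angular":[0,0,0]},{"slide":[0,0.0015,0],"angular":[0,0,0]}]'
python3 c.py 6 scene
```

```text
t: 11.9
tcp_pos: [0.6536, -0.0597, 0.0252]
ee_rot: [-0.19, 1.562, -1.759]
wrist_force: [-0.4, -8.1, -0.8]
opening: 0.001
t 11.9 tcp [ 0.6536 -0.0597  0.0252] F [-0.3927 -8.1026 -0.7948] M [-1.2232  0.0187  0.0525] op 0.0005453929135550441 q [-0.2186  0.594   1.4678 -0.0097  1.0796 -0.2162]
X [-0.0016 -0.0084 -1.    ] Y [ 1.      0.0022 -0.0016]
scene box [(0.29, array([0.6558, 0.0791, 0.0583])), (0.21, array([0.6576, 0.2473, 0.0004]))]
scene box_handle [(0.96, array([ 0.6565, -0.0409,  0.037 ])), (0.29, array([ 0.6575,  0.0809, -0.0018]))]
```

```bash
python3 -m pendant '[{"slide":[0,0.0015,0],"angular":[0,0,0]},{"slide":[0,0.0015,0],"angular":[0,0,0]},{"slide":[0,0.0015,0],"angular":[0,0,0]},{"slide":[0,0.0015,0],"angular":[0,0,0]},{"slide":[0,0.0015,0],"angular":[0,0,0]},{"slide":[0,0.0015,0],"angular":[0,0,0]},{"slide":[0,0.0015,0],"angular":[0,0,0]},{"slide":[0,0.002,0],"angular":[0,0,0]},{"slide":[0,0.002,0],"angular":[0,0,0]},{"slide":[0,0.002,0],"angular":[0,0,0]}]'
python3 c.py 7 scene
python3 - <<'E'
import cv2
i=cv2.imread('pics/scene7.png'); c=i[330:470,320:500]; cv2.imwrite('pics/crop7.png',cv2.resize(c,None,fx=4,fy=4,interpolation=cv2.INTER_CUBIC))
E
```

```text
t: 13.3
tcp_pos: [0.6535, -0.0552, 0.0254]
ee_rot: [-0.058, 1.544, -1.628]
wrist_force: [-0.1, -2.1, -1.3]
opening: -0.002
t 13.3 tcp [ 0.6535 -0.0552  0.0254] F [-0.1369 -2.1416 -1.2692] M [-0.2654 -0.0201 -0.0126] op -0.0019006447868502566 q [-0.2032  0.5923  1.4702 -0.0301  1.0753 -0.1898]
X [-0.0015 -0.0267 -0.9996] Y [ 1.      0.0008 -0.0015]
scene box [(0.73, array([0.6561, 0.0884, 0.0042]))]
scene box_handle [(0.62, array([ 0.6565, -0.0384,  0.0359]))]
```

View pics/crop7.png

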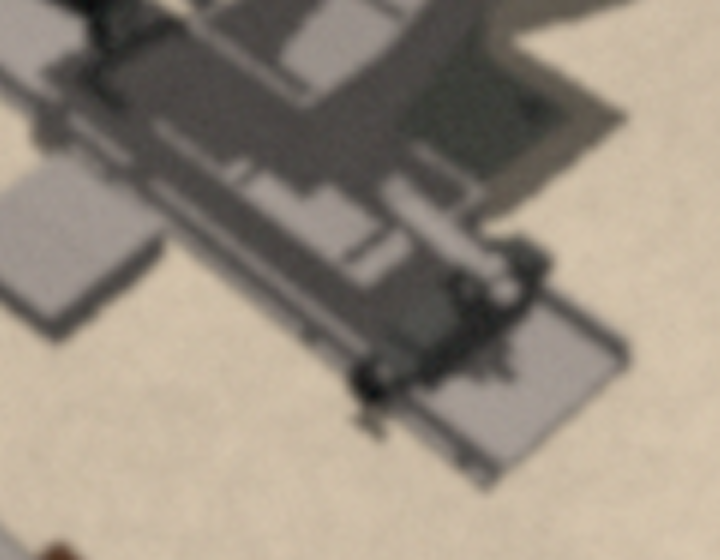

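```bash
cat > d.py <<'E'
from h import *
np.set_printoptions(precision=4,suppress=True,linewidth=160)
for n in ["scene","top"]:
    p=robot.camera(n); C=cloud(p)
    print(n)
    for y in np.arange(0.13,0.25,0.006):
        row=[]
        for a,b in [(0.61,0.63),(0.63,0.65),(0.65,0.665),(0.665,0.685),(0.685,0.70)]:
            s=(C[...,0]>a)&(C[...,0]<b)&(abs(C[...,1]-y)<0.003)&(p["depth"]>0)
            z=C[s][:,2]; row.append("%d:%.0f..%.0f"%(len(z),1e3*z.min(),1e3*z.max()) if len(z) else "-")
        print("%.3f"%y,row)
E
python3 d.py
```

```text
scene
0.130 ['14:28..56', '10:5..9', '9:5..9', '-', '15:18..56']
0.136 ['14:25..54', '5:5..8', '4:6..9', '-', '19:16..55']
0.142 ['12:28..56', '-', '4:67..73', '-', '17:14..54']
0.148 ['13:28..54', '-', '12:67..76', '-', '19:16..56']
0.154 ['10:39..54', '-', '12:65..73', '2:64..66', '15:16..54']
0.160 ['4:50..55', '-', '14:58..69', '-', '20:18..54']
0.166 ['25:20..55', '17:20..55', '41:18..69', '56:12..64', '45:11..54']
0.172 ['2:49..53', '-', '15:45..67', '1:57..57', '-']
0.178 ['1:29..29', '1:39..39', '15:38..66', '4:37..40', '4:31..40']
0.184 ['5:29..38', '-', '14:36..64', '13:37..63', '14:29..40']
0.190 ['3:30..32', '-', '11:39..65', '15:36..58', '12:30..41']
0.196 ['6:10..39', '6:62..70', '5:61..64', '21:2..71', '17:8..41']
0.202 ['44:3..44', '38:2..73', '30:2..70', '67:2..71', '28:4..42']
0.208 ['18:1..20', '20:3..70', '27:3..70', '34:1..71', '6:3..18']
0.214 ['20:1..20', '19:2..68', '19:3..60', '24:1..67', '4:1..6']
0.220 ['16:2..19', '13:2..6', '15:2..57', '13:2..6', '4:3..5']
0.226 ['16:2..20', '14:1..8', '9:2..5', '13:2..4', '4:2..6']
0.232 ['22:2..20', '13:3..7', '13:1..6'
[... 698 characters left out ...]
4', '14:38..45', '14:41..71', '10:39..65', '9:33..46']
0.190 ['16:7..44', '14:37..46', '11:36..68', '9:38..66', '8:38..45']
0.196 ['18:2..46', '21:38..73', '16:39..70', '15:36..78', '9:36..44']
0.202 ['7:2..39', '10:35..73', '10:68..75', '6:65..74', '-']
0.208 ['12:5..27', '16:2..73', '11:3..73', '4:65..73', '7:4..10']
0.214 ['12:1..24', '14:2..9', '10:4..65', '-', '6:5..10']
0.220 ['13:2..25', '14:5..9', '4:6..9', '1:7..7', '8:5..7']
0.226 ['14:5..22', '14:1..10', '10:2..10', '4:2..11', '10:3..10']
0.232 ['13:5..23', '13:3..9', '9:3..11', '14:3..10', '10:4..12']
0.238 ['14:2..21', '12:2..9', '11:3..11', '12:5..9', '10:5..12']
0.244 ['14:2..25', '12:4..10', '10:1..8', '14:3..12', '10:1..11']
```

The catch is still riding on the rim at z≈67–76 mm. The stop's face is about 7 mm ahead of the box front, so I keep pushing with slightly larger steps and straighten the small tilt.

```bash
python3 -m pendant '[{"slide":[0,0.002,0],"angular":[0.4,0,0]},{"slide":[0,0.002,0],"angular":[0.4,0,0]},{"slide":[0,0.002,0],"angular":[0.4,0,0]},{"slide":[0,0.002,0],"angular":[0.4,0,0]},{"slide":[0,0.002,0],"angular":[0.2,0,0]},{"slide":[0,0.002,0],"angular":[0.2,0,0]},{"slide":[0,0.002,0],"angular":[0.2,0,0]},{"slide":[0,0.002,0],"angular":[0.2,0,0]},{"slide":[0,0.002,0],"angular":[0,0,0]},{"slide":[0,0.002,0],"angular":[0,0,0]}]'
python3 c.py 8 scene; python3 d.py | grep -E "scene|top|0.1[3-9]"
```

```text
t: 14.8
tcp_pos: [0.6533, -0.0426, 0.0253]
ee_rot: [-2.687, 1.566, 2.028]
wrist_force: [-1.0, -7.1, -2.0]
opening: -0.002
t 14.8 tcp [ 0.6533 -0.0426  0.0253] F [-0.986  -7.1263 -2.0436] M [-1.2602  0.0648  0.018 ] op -0.0021518588218434167 q [-0.1989  0.5919  1.471   0.0042  1.0815 -0.203 ]
X [-0.0021  0.0042 -1.    ] Y [ 1.      0.0021 -0.002 ]
scene box [(0.56, array([0.6561, 0.1003, 0.0004])), (0.26, array([ 0.5292, -0.429 , -0.0047]))]
scene box_handle [(0.7, array([ 0.6522, -0.024 ,  0.0346]))]
scene
0.130 ['14:18..56', '7:6..9', '8:5..9', '-', '16:16..56']
0.136 ['16:20..54', '9:4..11', '8:6..8', '-', '17:17..55']
0.142 ['15:17..54', '8:5..9', '14:4..64', '-', '18:19..53']
0.148 ['17:17..55', '4:6..9', '16:6..64', '1:11..11', '19:17..55']
0.154 ['14:21..55', '-', '12:55..62', '-', '16:16..54']
0.160 ['14:28..57', '1:58..58', '9:58..62', '2:55..59', '21:18..56']
0.166 ['11:37..57', '-', '11:52..62', '2:50..53', '15:16..56']
0.172 ['5:49..54', '1:58..58', '14:49..64', '1:58..58', '16:17..55']
0.178 ['15:41..55', '16:39..57', '19:37..61', '31:38..56', '30:31..55']
0.184 ['5:30..4
[... 236 characters left out ...]
5..15', '9:8..13', '14:6..14', '18:5..60']
0.142 ['-', '12:8..13', '20:7..69', '12:8..12', '18:7..60']
0.148 ['-', '12:4..13', '19:6..67', '8:6..12', '18:6..57']
0.154 ['-', '11:7..14', '19:8..66', '4:8..13', '21:7..58']
0.160 ['3:44..57', '11:7..13', '19:8..64', '6:7..61', '18:7..58']
0.166 ['7:20..55', '12:2..13', '19:8..66', '4:8..12', '17:6..59']
0.172 ['15:8..56', '16:5..54', '19:6..66', '11:6..63', '25:5..57']
0.178 ['21:5..61', '25:14..59', '15:16..66', '13:15..64', '9:16..60']
0.184 ['16:7..45', '13:37..46', '15:36..66', '10:38..62', '9:34..43']
0.190 ['19:2..44', '12:37..47', '16:40..66', '12:38..65', '8:33..44']
0.196 ['17:20..45', '23:38..75', '13:44..71', '14:38..73', '9:38..45']
```

The catch has dropped: its arm now lies level at z≈62 mm on the rim, and the box front is against the stop at y≈0.178. One last firm nudge, then I back off and check that it stays.

```bash
python3 -m pendant '[{"slide":[0,0.0025,0],"angular":[0,0,0]},{"slide":[0,0.0025,0],"angular":[0,0,0]},{"slide":[0,0.0025,0],"angular":[0,0,0]},{"slide":[0,0,0],"angular":[0,0,0]},{"slide":[0,-0.005,0],"angular":[0,0,0]},{"slide":[0,-0.015,0],"angular":[0,0,0]},{"slide":[0,-0.02,0],"angular":[0,0,0]},{"slide":[-0.01,-0.02,0.03],"angular":[0,0,0]},{"slide":[-0.02,-0.02,0.05],"angular":[0,0,0]},{"slide":[-0.03,-0.02,0.05],"angular":[0,0,0]}]' 0.6 40
python3 c.py 9 scene top; python3 d.py | grep -E "scene|top|0.1[4-9]"
python3 - <<'E'
import cv2
i=cv2.imread('pics/scene9.png'); c=i[330:470,320:500]; cv2.imwrite('pics/crop9.png',cv2.resize(c,None,fx=4,fy=4,interpolation=cv2.INTER_CUBIC))
E
```

```text
t: 16.3
tcp_pos: [0.5876, -0.1457, 0.1525]
ee_rot: [-1.529, 1.556, -3.097]
wrist_force: [0.1, 0.2, -0.1]
opening: 0.602
t 16.3 tcp [ 0.5876 -0.1457  0.1525] F [ 0.0888  0.221  -0.1269] M [-0.0319 -0.0069 -0.0214] op 0.6022615148997885 q [-0.3827  0.3509  1.5287 -0.0065  1.2756 -0.3836]
X [-0.0149 -0.0007 -0.9999] Y [ 0.9999  0.0028 -0.0149]
scene box [(0.77, array([ 0.6598,  0.0975, -0.0006]))]
scene box_handle [(0.9, array([ 0.656 , -0.0274,  0.0342])), (0.45, array([ 0.6566, -0.4044, -0.001 ]))]
top box [(0.92, array([0.6569, 0.0989, 0.0079]))]
top box_handle [(0.87, array([ 0.6591, -0.0261,  0.0378]))]
scene
0.142 ['14:17..55', '6:6..9', '15:6..66', '-', '17:19..57']
0.148 ['20:20..55', '3:7..9', '12:9..64', '-', '16:18..55']
0.154 ['13:23..56', '-', '11:54..64', '1:60..60', '17:18..56']
0.160 ['13:27..54', '-', '12:53..63', '-', '20:23..55']
0.166 ['8:39..55', '-', '15:49..62', '-', '17:15..53']
0.172 ['6:50..54', '2:53..55', '14:50..63', '2:54..54', '17:17..55']
0.178 ['17:31..55', '15:38..55', '22:33..61', '32:34..61', '29:27..55']
0.184 ['5:30..39', '-', '13:37..62', '17:36..60', '12:31..42']
0.190 ['4:32..38', '-', '9:40..61', '13:37..58', '14:29..42']
0.196 ['8:4..39', '5:57..70', '2:61..61', '20:37..69', '16:30..40']
top
0.142 ['-', '11:3..14', '20:10..72', '12:5..14', '19:7..61']
0.148 ['-', '11:7..14', '20:6..70', '8:8..13', '17:7..58']
0.154 ['-', '11:6..13', '19:5..66', '5:7..60', '20:6..58']
0.160 ['3:45..58', '12:6..13', '19:6..66', '5:8..59', '19:6..61']
0.166 ['7:24..59', '11:4..14', '19:7..66', '5:8..62', '18:6..57']
0.172 ['19:6..59', '33:8..59', '21:5..64', '19:12..63', '28:7..58']
0.178 ['18:5..44', '7:39..45', '11:43..67', '6:41..59', '4:38..44']
0.184 ['21:0..45', '14:36..43', '13:40..66', '11:38..65', '9:32..44']
0.190 ['18:2..44', '13:38..48', '16:39..68', '12:37..64', '9:35..44']
0.196 ['18:18..42', '20:38..77', '12:44..68', '15:40..72', '8:38..44']
```

View pics/crop9.png

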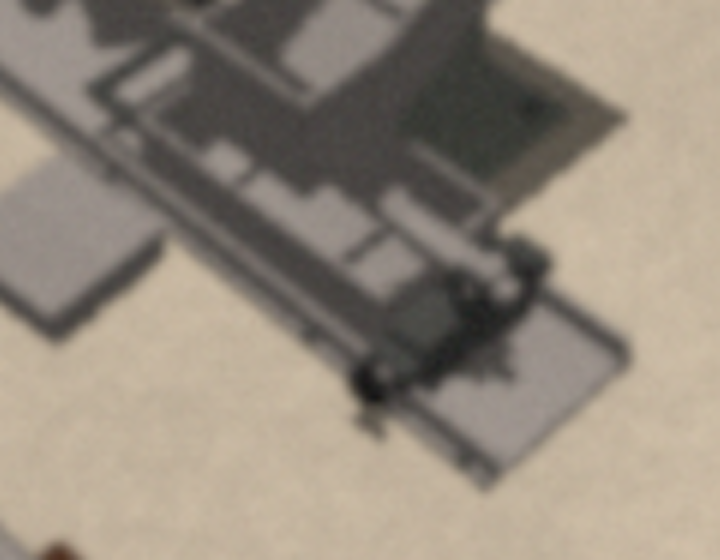

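The crop shows the catch arm (440,235) lying level behind the front rim, with the box home against the stop and clear of the hand. Next I locate the scoop handle precisely.

```bash
cat > e.py <<'E'
from h import *
np.set_printoptions(precision=4,suppress=True,linewidth=160)
for n in ["scene","top"]:
    p=robot.camera(n); C=cloud(p)
    for t in ["scoop","scoop_handle","scoop_lip"]:
        r=robot.pinpoint(p,t); print(n,t,[(round(k["p"],2),w(p,k["at"])) for k in r[:1]])
    r=robot.masks_of(p,"scoop")
    if r:
        m=r[0]["region"]&(p["depth"]>0); P=C[m]
        h=P[(P[:,2]>0.034)&(P[:,2]<0.06)&(P[:,1]<-0.205)]
        print(n,m.sum(),len(h),h.mean(0),np.percentile(h,[2,98],axis=0))
        vx,vy,x0,y0=cv2.fitLine(h[:,:2].astype(np.float32),cv2.DIST_HUBER,0,0.001,0.001).ravel(); print("axis",np.degrees(np.arctan2(vy,vx)),x0,y0)
        print("wall/rim",np.percentile(P[P[:,1]>-0.2],[1,50,99],axis=0))
E
python3 e.py
```

```text
scene scoop [(0.68, array([ 0.4238, -0.1561, -0.0027]))]
scene scoop_handle [(0.73, array([ 0.4123, -0.2179,  0.0327]))]
scene scoop_lip [(0.71, array([ 0.4403, -0.1021,  0.0118]))]
scene 420 81 [ 0.4112 -0.2471  0.0429] [[ 0.3943 -0.2897  0.0346]
 [ 0.424  -0.2088  0.0475]]
axis 78.06654 0.4120719 -0.24792162
wall/rim [[ 0.3888 -0.1975 -0.0012]
 [ 0.4392 -0.1705  0.0183]
 [ 0.4682 -0.1032  0.0459]]
top scoop [(0.51, array([0.4596, 0.2728, 0.0036]))]
top scoop_handle [(0.77, array([ 0.4101, -0.2171,  0.0413]))]
top scoop_lip [(0.36, array([0.6579, 0.0814, 0.0639]))]
top 206 202 [ 0.4083 -0.2518  0.0465] [[ 0.3941 -0.2905  0.0412]
 [ 0.42   -0.2106  0.051 ]]
axis 78.997856 0.4082955 -0.25179198Traceback (most recent call last):
  File "e.py", line 13, in <module>
    print("wall/rim",np.percentile(P[P[:,1]>-0.2],[1,50,99],axis=0))
                     ~~~~~~~~~~~~~^^^^^^^^^^^^^^^^^^^^^^^^^^^^^^^^^
    return _quantile_unchecked(
        a, q, axis, out, overwrite_input, method, keepdims, weights)
    return _ureduce(a,
                    func=_quantile_ureduce_func,
    ...<5 lines>...
                    overwrite_input=overwrite_input,
                    method=method)
    r = func(a, **kwargs)
    result = _quantile(arr,
                       quantiles=q,
    ...<2 lines>...
                       out=out,
                       weights=wgt)
    slices_having_nans = np.isnan(arr[-1, ...])
                                  ~~~^^^^^^^^^
IndexError: index -1 is out of bounds for axis 0 with size 0
```

```bash
python3 -m pendant '[{"slide":[-0.035,-0.015,0],"angular":[0,-0.4,-3]},{"slide":[-0.035,-0.015,0],"angular":[0,-0.4,-3]},{"slide":[-0.035,-0.015,0],"angular":[0,0,-3]},{"slide":[-0.035,-0.015,0],"angular":[0,0,-2.7]},{"slide":[-0.03,-0.013,-0.01],"angular":[0,0,0]},{"slide":[-0.003,0,-0.02],"angular":[0,0,0]},{"slide":[0,0,-0.02],"angular":[0,0,0]},{"slide":[0,0,-0.02],"angular":[0,0,0]},{"slide":[0,0,-0.01],"angular":[0,0,0]},{"slide":[0,0,0],"angular":[0,0,0]}]'
python3 c.py 10 scene
```

```text
t: 18.45
tcp_pos: [0.4117, -0.2203, 0.0725]
ee_rot: [1.012, 1.562, -0.766]
wrist_force: [-0.1, 0.5, 0.7]
opening: 0.598
t 18.45 tcp [ 0.4117 -0.2203  0.0725] F [-0.079   0.4837  0.7475] M [-0.049  -0.0326 -0.023 ] op 0.5980867716865915 q [-0.6764  0.1768  1.9459 -0.001   1.0097 -0.4682]
X [ 0.0066 -0.0063 -1.    ] Y [ 0.9785 -0.2062  0.0078]
scene box [(0.64, array([0.6586, 0.0968, 0.0021]))]
scene box_handle [(0.55, array([ 0.6554, -0.0225,  0.0353])), (0.46, array([ 0.463 ,  0.2768, -0.0005]))]
```

View pics/scene10.png

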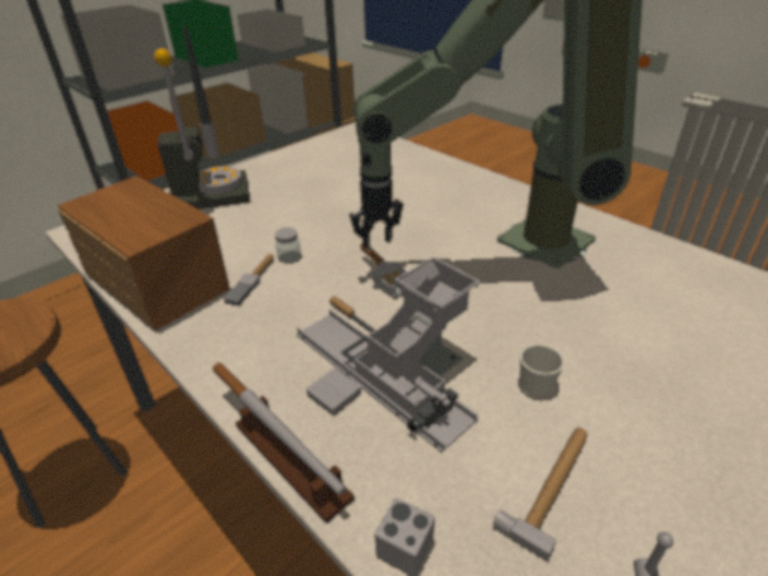

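The open jaws straddle the handle at (375,245), in line with it. I descend now.

```bash
python3 -m pendant '[{"slide":[0.003,0.001,-0.02],"angular":[0,0,0.3]},{"slide":[0.001,0,-0.02],"angular":[0.3,0.3,0]},{"slide":[0,0,-0.011],"angular":[0,0,0]},{"slide":[0,0,-0.004],"angular":[0,0,0]},{"slide":[0,0,-0.001],"angular":[0,0,0]},{"slide":[0,0,0],"angular":[0,0,0]},{"slide":[0,0,0],"angular":[0,0,0]},{"slide":[0,0,0],"angular":[0,0,0]},{"slide":[0,0,0],"angular":[0,0,0]},{"slide":[0,0,0],"angular":[0,0,0]}]'
```

```text
t: 19.85
tcp_pos: [0.4217, -0.2235, 0.0223]
ee_rot: [1.104, 1.553, -0.668]
wrist_force: [0.5, -0.9, 1.2]
opening: 0.6
```

```bash
python3 -m pendant '[{"slide":[-0.004,0.002,-0.004],"angular":[0,0,0]},{"slide":[-0.002,0.001,-0.003],"angular":[0,0,0]},{"slide":[0,0,0],"angular":[0,0,0]},{"slide":[0,0,0],"angular":[0,0,0]},{"slide":[0,0,0],"angular":[0,0,0]},{"slide":[0,0,0],"angular":[0,0,0]},{"slide":[0,0,0],"angular":[0,0,0]},{"slide":[0,0,0],"angular":[0,0,0]},{"slide":[0,0,0],"angular":[0,0,0]},{"slide":[0,0,0],"angular":[0,0,0]}]' 0 90; python3 c.py 11 scene
python3 - <<'E'
import cv2
i=cv2.imread('pics/scene11.png'); c=i[200:320,320:480]; cv2.imwrite('pics/crop11.png',cv2.resize(c,None,fx=4,fy=4,interpolation=cv2.INTER_CUBIC))
E
```

```text
t: 21.1
tcp_pos: [0.4152, -0.2203, 0.0158]
ee_rot: [1.106, 1.553, -0.666]
wrist_force: [-0.0, 0.6, 3.2]
opening: 0.199
t 21.1 tcp [ 0.4152 -0.2203  0.0158] F [-0.0144  0.6172  3.2161] M [ 0.1713  0.1506 -0.0445] op 0.1990547732329871 q [-0.6723  0.2844  1.9676  0.0001  0.8721 -0.471 ]
X [ 0.0138 -0.0109 -0.9998] Y [ 0.9797 -0.2     0.0157]
scene box [(0.94, array([0.6561, 0.1015, 0.001 ]))]
scene box_handle [(0.65, array([ 0.6558, -0.0266,  0.0324]))]
```

View pics/crop11.png

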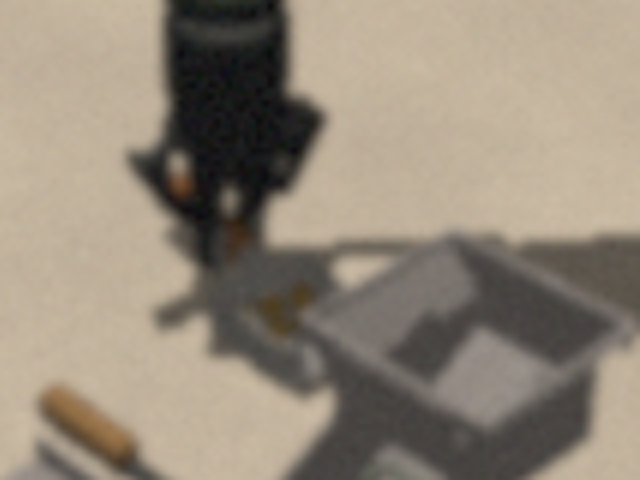

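The grip is good: the opening of 0.20 (17 mm) matches the handle width, and the balls are still in the pan near (285,310). I lift level and start turning the nose toward +x.

```bash
python3 -m pendant '[{"slide":[0,0,0.01],"angular":[0,0,0]},{"slide":[0,0,0.025],"angular":[0,0,0]},{"slide":[0,0,0.035],"angular":[0,0,0]},{"slide":[0,0,0.035],"angular":[0,0,0]},{"slide":[0,0,0.035],"angular":[0,0,-3]},{"slide":[0,0,0.035],"angular":[0,0,-6]},{"slide":[0,0,0.03],"angular":[0,0,-7]},{"slide":[0,0,0.02],"angular":[0,0,-7]},{"slide":[0,0,0],"angular":[0,0,-7]},{"slide":[0,0.005,0],"angular":[0,0,-7]}]'; python3 c.py 12 scene top
```

```text
t: 22.5
tcp_pos: [0.4077, -0.2108, 0.2451]
ee_rot: [1.025, 1.564, -1.414]
wrist_force: [-0.6, 1.2, -3.7]
opening: 0.195
t 22.5 tcp [ 0.4077 -0.2108  0.2451] F [-0.6259  1.1812 -3.7235] M [-0.0827  0.0657 -0.0171] op 0.19479773992304011 q [-0.6628 -0.0606  1.7982 -0.0048  1.3989  0.2062]
X [ 0.0011 -0.0069 -1.    ] Y [ 0.6462 -0.7631  0.006 ]
scene box [(0.98, array([0.6587, 0.1005, 0.0024])), (0.71, array([ 0.4526, -0.1528,  0.2397]))]
scene box_handle [(0.74, array([ 0.6532, -0.0261,  0.0338])), (0.32, array([0.6567, 0.0981, 0.001 ]))]
top box [(0.9, array([0.6556, 0.0995, 0.0059]))]
top box_handle [(0.57, array([ 0.6623, -0.0287,  0.0399]))]
```

View pics/scene12.png

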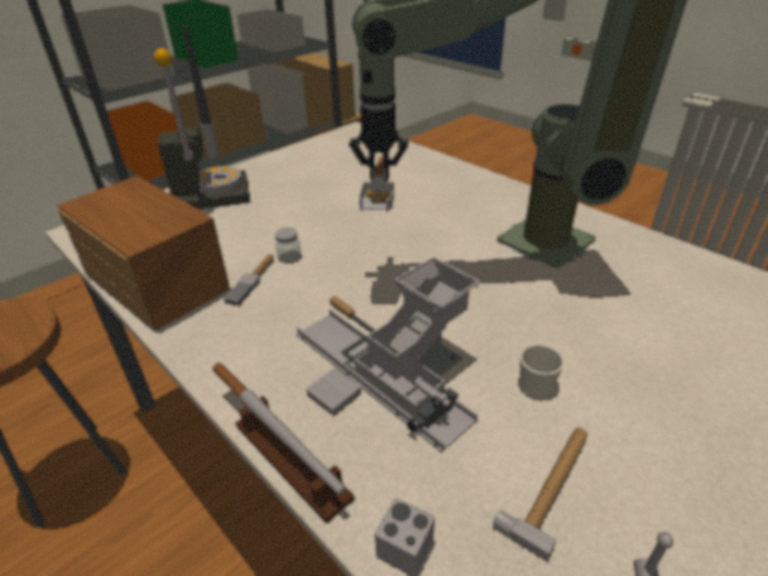

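The scoop is held level with the balls still in it (376,195), and nothing has dropped. I carry it to the hopper and finish the turn.

```bash
python3 -m pendant '[{"slide":[0,0.015,0],"angular":[0,0,-5]},{"slide":[0,0.025,0],"angular":[0,0,-5]},{"slide":[0,0.035,0],"angular":[0,0,-5]},{"slide":[0,0.038,0],"angular":[0,0,-5]},{"slide":[0,0.038,0],"angular":[0,0,-5]},{"slide":[0,0.038,0],"angular":[0,0,-5]},{"slide":[0,0.035,0],"angular":[0,0,-5]},{"slide":[0,0.027,0],"angular":[0,0,-4]},{"slide":[0,0.018,0],"angular":[0,0,-2]},{"slide":[0,0.008,0],"angular":[0,0,0]}]'; cat > f.py <<'E'
import sys
from h import *
from scipy.spatial.transform import Rotation as Ro
np.set_printoptions(precision=4,suppress=True)
o=robot.get_obs(); R=Ro.from_euler("xyz",o["ee_rot"]).as_matrix()
print("t",o["t"],"tcp",o["tcp_pos"],"F",o["wrist_force"],"q",o["qpos"]); print("X",R[:,0],"Y",R[:,1])
f=-R[:,2]; u=-R[:,0]; print("lip",o["tcp_pos"]+.119*f-.002*u,"tilt",np.degrees(np.arcsin(-f[2])),"yaw",np.degrees(np.arctan2(f[1],f[0])))
for n in sys.argv[2:]:
    p=robot.camera(n); save(p,n+sys.argv[1]+".png")
    for t in ["scoop_lip","scoop_handle","hopper"]:
        r=robot.pinpoint(p,t); print(n,t,[(round(k["p"],2),w(p,k["at"])) for k in r[:2]])
E
python3 f.py 13 scene top
```

```text
t: 24.05
tcp_pos: [0.4053, 0.0732, 0.2425]
ee_rot: [0.305, 1.563, -2.861]
wrist_force: [0.5, -0.1, -2.4]
opening: 0.193
t 24.05 tcp [0.4053 0.0732 0.2425] F [ 0.5369 -0.0823 -2.4143] q [-0.0302 -0.1602  1.8928 -0.0025  1.4167  1.5651]
X [-0.0078 -0.0022 -1.    ] Y [-0.0242 -0.9997  0.0024]
lip [0.5242 0.0703 0.2396] tilt 0.44382200494658103 yaw -1.3849725261191577
scene scoop_lip [(0.97, array([0.5268, 0.0734, 0.2358])), (0.62, array([0.659 , 0.2488, 0.0062]))]
scene scoop_handle [(0.62, array([0.4064, 0.0734, 0.2616]))]
scene hopper [(0.84, array([0.5411, 0.0826, 0.1905]))]
top scoop_lip [(0.67, array([0.5297, 0.0691, 0.2436]))]
top scoop_handle [(0.73, array([0.4724, 0.0698, 0.232 ]))]
top hopper [(0.73, array([0.5422, 0.0789, 0.1909])), (0.63, array([0.6584, 0.2494, 0.0066]))]
```

View pics/scene13.png

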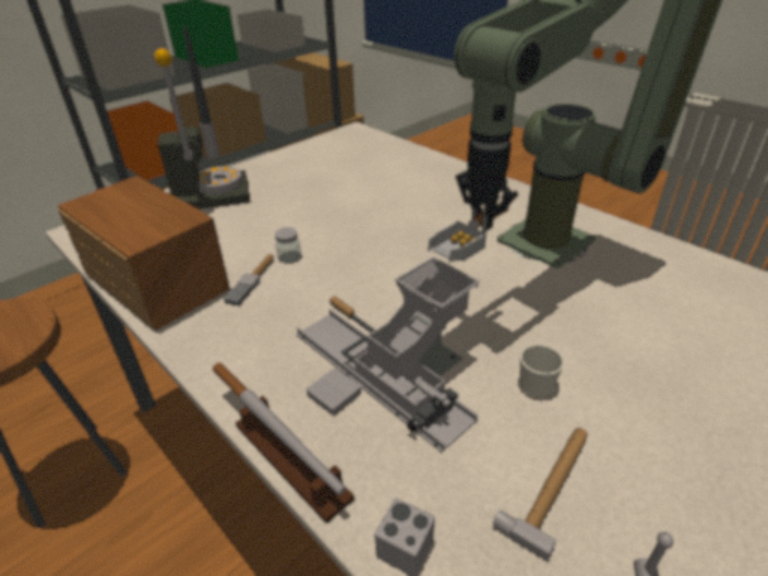

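View pics/top13.png

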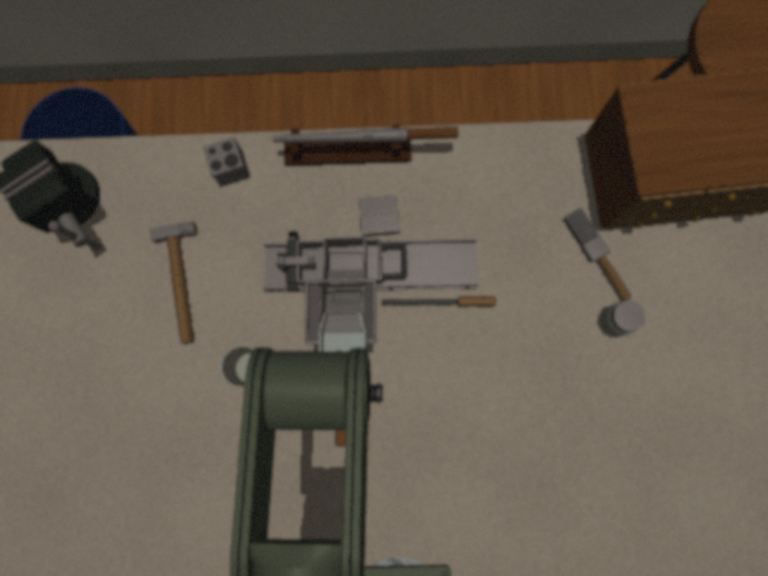

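Camera and kinematics agree on the lip, about (0.526, 0.072, 0.238). In the top view the nose (343,335) is just inside the hopper mouth. I centre it in y and begin tipping to just below the run-out angle.

```bash
python3 -m pendant '[{"slide":[0.002,0.003,0],"angular":[0,3,0]},{"slide":[0.003,0.003,0],"angular":[0,4,0]},{"slide":[0.003,0.002,0.001],"angular":[0,4,0.5]},{"slide":[0.003,0.001,0.002],"angular":[0,4,0.5]},{"slide":[0.003,0,0.003],"angular":[0,4,0.4]},{"slide":[0.002,0,0.004],"angular":[0,3,0]},{"slide":[0,0,0],"angular":[0,0,0]},{"slide":[0,0,0],"angular":[0,0,0]},{"slide":[0,0,0],"angular":[0,0,0]},{"slide":[0,0,0],"angular":[0,0,0]}]'; python3 f.py 14 scene
```

```text
t: 25.7
tcp_pos: [0.4238, 0.0773, 0.2531]
ee_rot: [0.026, 1.175, -3.123]
wrist_force: [-0.1, -0.0, -2.4]
opening: 0.195
t 25.7 tcp [0.4238 0.0773 0.2531] F [-0.0616 -0.0109 -2.357 ] q [-0.0122  0.159   1.6029 -0.0119  1.7756  1.5659]
X [-0.3857 -0.007  -0.9226] Y [-0.0054 -0.9999  0.0098]
lip [0.5328 0.0763 0.2054] tilt 22.684087464953716 yaw -0.5456414349132828
scene scoop_lip [(0.75, array([0.5367, 0.0782, 0.2057]))]
scene scoop_handle []
scene hopper [(0.57, array([0.5399, 0.0836, 0.191 ]))]
```

```bash
python3 -m pendant '[{"slide":[0.004,0.002,0.007],"angular":[0,4,0]},{"slide":[0.004,0.001,0.007],"angular":[0,4,0]},{"slide":[0.004,0,0.007],"angular":[0,4,0]},{"slide":[0.005,0,0.006],"angular":[0,4,0]},{"slide":[0.005,0,0.006],"angular":[0,4,0]},{"slide":[0.005,0,0.006],"angular":[0,4,0]},{"slide":[0.005,0,0.006],"angular":[0,4,0]},{"slide":[0.005,0,0.005],"angular":[0,4,0]},{"slide":[0,0,0],"angular":[0,0,0]},{"slide":[0,0,0],"angular":[0,0,0]}]'; python3 f.py 15 scene top
python3 - <<'E'
import cv2
i=cv2.imread('pics/scene15.png'); c=i[160:440,330:580]; cv2.imwrite('pics/crop15.png',cv2.resize(c,(500,560),interpolation=cv2.INTER_CUBIC))
E
```

```text
t: 27.15
tcp_pos: [0.4643, 0.081, 0.3051]
ee_rot: [0.013, 0.61, -3.132]
wrist_force: [-0.8, 0.0, -1.6]
opening: 0.196
t 27.15 tcp [0.4643 0.081  0.3051] F [-0.769   0.0298 -1.6405] q [-0.0038  0.5737  1.17   -0.0156  2.3581  1.5654]
X [-0.8193 -0.0079 -0.5733] Y [ 0.002  -0.9999  0.0109]
lip [0.5309 0.08   0.2064] tilt 55.014856376119894 yaw -0.7766584786125412
scene scoop_lip [(0.75, array([0.5331, 0.0809, 0.2029]))]
scene scoop_handle [(0.56, array([0.4823, 0.0831, 0.3103]))]
scene hopper [(0.97, array([0.5412, 0.0845, 0.1898]))]
top scoop_lip [(0.62, array([0.5348, 0.0785, 0.2118]))]
top scoop_handle [(0.71, array([0.6565, 0.0789, 0.0618])), (0.29, array([0.4628, 0.2751, 0.0017]))]
top hopper [(0.77, array([0.5433, 0.0796, 0.1923]))]
```

View pics/crop15.png

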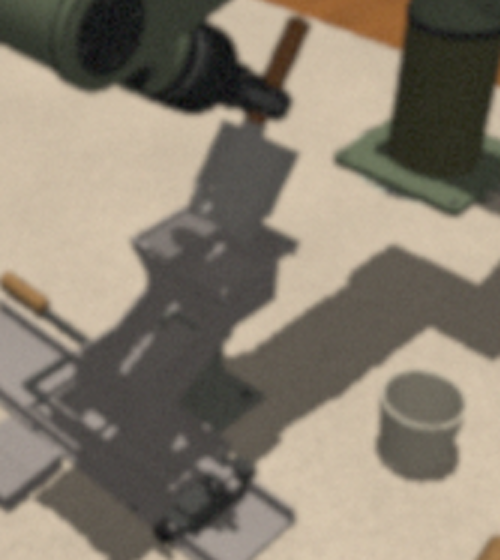

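View pics/top15.png

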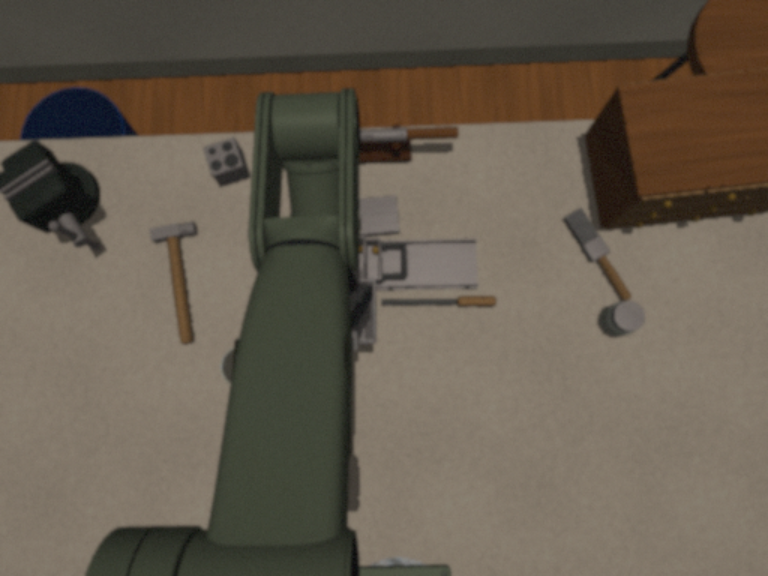

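A ball is visible in the box at its back end (top view, 376,250). The wrist load fell from 2.4 N to 1.6 N, which is the empty scoop's weight. I tip 4° more to be sure, then level out.

```bash
python3 -m pendant '[{"slide":[0.002,0,0.004],"angular":[0,2,0]},{"slide":[0.002,0,0.004],"angular":[0,2,0]},{"slide":[0,0,0],"angular":[0,0,0]},{"slide":[-0.004,0,0.005],"angular":[0,-5,0]},{"slide":[-0.007,0,0.003],"angular":[0,-8,0]},{"slide":[-0.009,0,0],"angular":[0,-9,0]},{"slide":[-0.01,0,-0.003],"angular":[0,-9,0]},{"slide":[-0.01,0,-0.005],"angular":[0,-9,0]},{"slide":[-0.01,0,-0.008],"angular":[0,-9,0]},{"slide":[-0.008,0,-0.01],"angular":[0,-8,0]}]'; python3 f.py 16 scene top
python3 - <<'E'
import cv2
i=cv2.imread('pics/scene16.png'); c=i[160:440,330:580]; cv2.imwrite('pics/crop16.png',cv2.resize(c,(500,560),interpolation=cv2.INTER_CUBIC))
i=cv2.imread('pics/top16.png'); c=i[220:420,240:500]; cv2.imwrite('pics/tcrop16.png',cv2.resize(c,(780,600),interpolation=cv2.INTER_CUBIC))
E
```

```text
t: 28.8
tcp_pos: [0.4111, 0.0804, 0.294]
ee_rot: [0.41, 1.552, -2.741]
wrist_force: [0.4, -0.2, -0.0]
opening: 0.199
t 28.8 tcp [0.4111 0.0804 0.294 ] F [ 0.356  -0.2357 -0.0415] q [-0.0085 -0.1725  1.7973 -0.0073  1.5335  1.5713]
X [-0.0169 -0.0071 -0.9998] Y [-0.0086 -0.9999  0.0073]
lip [0.53   0.0793 0.29  ] tilt 0.9627951677547367 yaw -0.5017310643965301
scene scoop_lip [(0.84, array([0.5328, 0.0809, 0.2876]))]
scene scoop_handle [(0.77, array([0.4104, 0.0824, 0.3093]))]
scene hopper [(0.87, array([0.5384, 0.081 , 0.1901]))]
top scoop_lip [(0.75, array([0.5308, 0.0782, 0.2921]))]
top scoop_handle [(0.31, array([0.6594, 0.2503, 0.0085]))]
top hopper [(0.96, array([0.5367, 0.077 , 0.1929]))]
```

View pics/crop16.png

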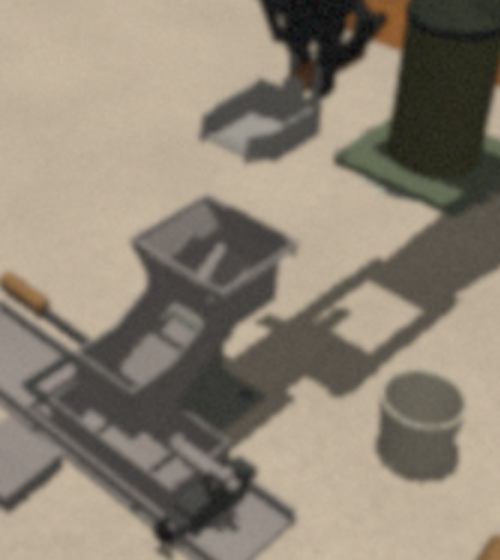

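View pics/tcrop16.png

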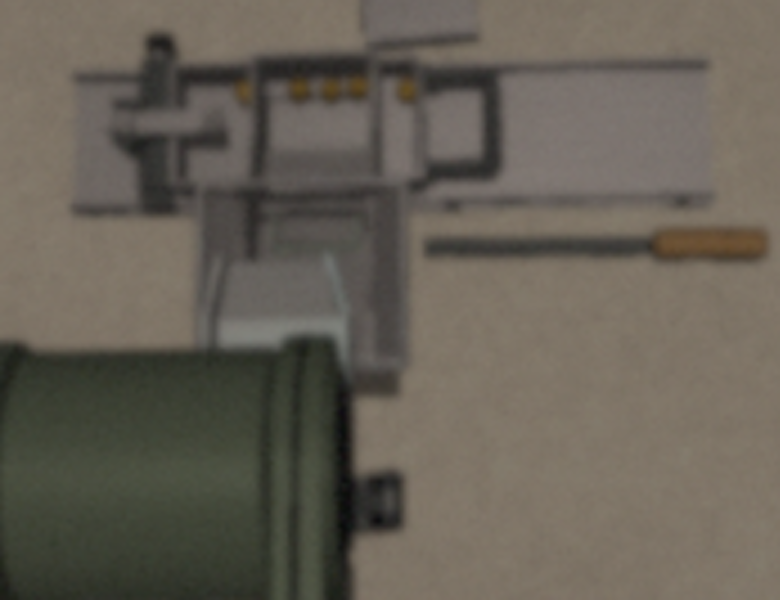

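All five balls lie in the box along its far wall (crop x 245, 300, 330, 357 and 407, y≈90), and the scoop is empty. Now I carry it back to where it lay.

```bash
python3 -m pendant '[{"slide":[0,-0.02,0],"angular":[0,-0.5,6]},{"slide":[0,-0.035,0],"angular":[0,-0.5,9]},{"slide":[0,-0.035,0],"angular":[0,0,9]},{"slide":[0,-0.035,0],"angular":[0,0,9]},{"slide":[0,-0.035,0],"angular":[0,0,9]},{"slide":[0,-0.035,-0.02],"angular":[0,0,9]},{"slide":[0,-0.035,-0.03],"angular":[0,0,9]},{"slide":[0,-0.035,-0.03],"angular":[0,0,9]},{"slide":[0,-0.025,-0.03],"angular":[0,0,7]},{"slide":[0,-0.01,-0.03],"angular":[0,0,2]}]'; python3 f.py 17 scene top
```

```text
t: 30.45
tcp_pos: [0.426, -0.2368, 0.1547]
ee_rot: [1.067, 1.554, -0.676]
wrist_force: [0.1, 0.9, -1.9]
opening: 0.193
t 30.45 tcp [ 0.426  -0.2368  0.1547] F [ 0.0671  0.8878 -1.9094] q [-0.6853  0.0895  1.8439  0.0002  1.1916 -0.5137]
X [ 0.0129 -0.0104 -0.9999] Y [ 0.9852 -0.1707  0.0145]
lip [ 0.4463 -0.1196  0.1518] tilt 0.45825786519837913 yaw 80.16420882420759
scene scoop_lip [(0.76, array([ 0.446 , -0.1169,  0.1521])), (0.15, array([0.754 , 0.0188, 0.0002]))]
scene scoop_handle [(0.7, array([ 0.4242, -0.2313,  0.172 ]))]
scene hopper [(0.69, array([0.5417, 0.0826, 0.1897])), (0.58, array([ 0.6273,  0.4157, -0.0012]))]
top scoop_lip []
top scoop_handle [(0.89, array([ 0.4249, -0.2346,  0.1801])), (0.7, array([ 0.4456, -0.1179,  0.1561]))]
top hopper [(0.6, array([0.5381, 0.079 , 0.1898]))]
```

```bash
python3 -m pendant '[{"slide":[-0.005,0.007,-0.02],"angular":[0,0,-1]},{"slide":[-0.005,0.007,-0.03],"angular":[0,0,-0.6]},{"slide":[-0.001,0.003,-0.03],"angular":[0,0,0]},{"slide":[0,0,-0.025],"angular":[0,0,0]},{"slide":[0,0,-0.012],"angular":[0,0,0]},{"slide":[0,0,-0.006],"angular":[0,0,0]},{"slide":[0,0,-0.003],"angular":[0,0,0]},{"slide":[0,0,-0.002],"angular":[0,0,0]},{"slide":[0,0,-0.002],"angular":[0,0,0]},{"slide":[0,0,-0.001],"angular":[0,0,0]}]'; python3 f.py 18 scene
```

```text
t: 32.1
tcp_pos: [0.4244, -0.2206, 0.0351]
ee_rot: [1.1, 1.525, -0.666]
wrist_force: [0.4, 0.3, -1.4]
opening: 0.196
t 32.1 tcp [ 0.4244 -0.2206  0.0351] F [ 0.3598  0.3315 -1.4029] q [-0.6604  0.2461  1.963  -0.0003  0.8867 -0.4649]
X [ 0.036  -0.0283 -0.999 ] Y [ 0.9803 -0.1934  0.0408]
lip [ 0.4476 -0.1039  0.0306] tilt 1.1900560101274091 yaw 78.79110977996933
scene scoop_lip [(0.67, array([ 0.4469, -0.1029,  0.031 ]))]
scene scoop_handle [(0.69, array([ 0.4227, -0.2159,  0.0514])), (0.23, array([ 0.7571,  0.0208, -0.0038]))]
scene hopper [(0.82, array([0.543 , 0.0829, 0.1889]))]
```

```bash
python3 -m pendant '[{"slide":[-0.005,0,-0.006],"angular":[0.5,0.6,0]},{"slide":[-0.003,0,-0.006],"angular":[0.5,0.6,0]},{"slide":[0,0,-0.003],"angular":[0,0,0]},{"slide":[0,0,-0.002],"angular":[0,0,0]},{"slide":[0,0,-0.001],"angular":[0,0,0]},{"slide":[0,0,0],"angular":[0,0,0]},{"slide":[0,0,0],"angular":[0,0,0]},{"slide":[0,0,0],"angular":[0,0,0]},{"slide":[0,0,0],"angular":[0,0,0]},{"slide":[0,0,0],"angular":[0,0,0]}]'; python3 f.py 19 scene
```

```text
t: 33.55
tcp_pos: [0.4156, -0.2205, 0.0159]
ee_rot: [1.144, 1.555, -0.622]
wrist_force: [-1.0, 0.3, -1.3]
opening: 0.2
t 33.55 tcp [ 0.4156 -0.2205  0.0159] F [-0.9974  0.3286 -1.265 ] q [-0.6725  0.2857  1.9654  0.001   0.8746 -0.4782]
X [ 0.0129 -0.0093 -0.9999] Y [ 0.9809 -0.1937  0.0145]
lip [ 0.4387 -0.1037  0.0131] tilt 0.3771791811401629 yaw 78.82297527983658
scene scoop_lip [(0.66, array([0.6562, 0.081 , 0.0584]))]
scene scoop_handle [(0.56, array([ 0.4143, -0.2153,  0.0329])), (0.47, array([0.6568, 0.0815, 0.0001]))]
scene hopper [(0.58, array([0.5388, 0.0822, 0.1904]))]
```

```bash
python3 -m pendant '[{"slide":[0,0,-0.001],"angular":[0,0,0]},{"slide":[0,0,-0.001],"angular":[0,0,0]},{"slide":[0,0,-0.001],"angular":[0,0,0]},{"slide":[0,0,0],"angular":[0,0,0]},{"slide":[0,0,0],"angular":[0,0,0]},{"slide":[0,0,0],"angular":[0,0,0]},{"slide":[0,0,0],"angular":[0,0,0]},{"slide":[0,0,0],"angular":[0,0,0]},{"slide":[0,0,0],"angular":[0,0,0]},{"slide":[0,0,0],"angular":[0,0,0]}]'; python3 f.py 20
```

```text
t: 35.0
tcp_pos: [0.416, -0.2209, 0.0157]
ee_rot: [1.137, 1.556, -0.629]
wrist_force: [0.3, -0.2, 1.0]
opening: 0.196
t 35.0 tcp [ 0.416  -0.2209  0.0157] F [ 0.2873 -0.1883  1.0327] q [-0.6727  0.2877  1.9631  0.0008  0.8764 -0.4784]
X [ 0.0117 -0.0085 -0.9999] Y [ 0.981  -0.1936  0.0131]
lip [ 0.439  -0.1042  0.013 ] tilt 0.3487955788532112 yaw 78.83347854209444
```

Resting on the bench: Fz is now +1.0 N upward. I open, then withdraw straight up.

```bash
python3 -m pendant '[{"slide":[0,0,0],"angular":[0,0,0]},{"slide":[0,0,0],"angular":[0,0,0]},{"slide":[0,0,0],"angular":[0,0,0]},{"slide":[0,0,0],"angular":[0,0,0]},{"slide":[0,0,0.01],"angular":[0,0,0]},{"slide":[0,0,0.02],"angular":[0,0,0]},{"slide":[0,0,0.03],"angular":[0,0,0]},{"slide":[0,0,0.04],"angular":[0,0,0]},{"slide":[0,-0.01,0.05],"angular":[0,0,0]},{"slide":[-0.01,-0.03,0.05],"angular":[0,0,0]}]' 0.6 40; python3 f.py 21 scene
```

```text
t: 36.25
tcp_pos: [0.4029, -0.2574, 0.2198]
ee_rot: [1.31, 1.564, -0.453]
wrist_force: [0.5, -0.1, -0.2]
opening: 0.597
t 36.25 tcp [ 0.4029 -0.2574  0.2198] F [ 0.479  -0.0849 -0.248 ] q [-0.7511  0.0035  1.7895  0.002   1.3421 -0.5597]
X [ 0.006  -0.0029 -1.    ] Y [ 0.9816 -0.1906  0.0065]
lip [ 0.4256 -0.1406  0.2176] tilt 0.09903969571465462 yaw 79.00898064430031
scene scoop_lip [(0.66, array([ 0.4389, -0.1026,  0.0144]))]
scene scoop_handle [(0.78, array([ 0.4107, -0.2161,  0.0302])), (0.37, array([ 0.4385, -0.1038,  0.013 ]))]
scene hopper []
```

```bash
python3 -m pendant '[{"slide":[-0.01,-0.04,0.03],"angular":[0,0,0]},{"slide":[-0.01,-0.04,0.02],"angular":[0,0,0]},{"slide":[0,-0.04,0],"angular":[0,0,0]},{"slide":[0,-0.04,0],"angular":[0,0,0]},{"slide":[0,-0.03,0],"angular":[0,0,0]},{"slide":[0,0,0],"angular":[0,0,0]},{"slide":[0,0,0],"angular":[0,0,0]},{"slide":[0,0,0],"angular":[0,0,0]},{"slide":[0,0,0],"angular":[0,0,0]},{"slide":[0,0,0],"angular":[0,0,0]}]'
python3 e.py; python3 a.py | grep -E "box|block|file|jar|cup|hammer|brush|^scoop"; python3 d.py | grep -E "scene|top|0.1[4-9]"
python3 - <<'E'
import cv2
i=cv2.imread('pics/top0.png'); c=i[200:440,220:580]; cv2.imwrite('pics/tcrop22.png',cv2.resize(c,(780,520),interpolation=cv2.INTER_CUBIC))
E
```

```text
t: 37.7
tcp_pos: [0.3795, -0.4393, 0.2561]
ee_rot: [-2.621, 1.548, 1.905]
wrist_force: [0.9, -0.5, -0.1]
opening: 0.599
scene scoop [(0.85, array([ 0.4258, -0.1567, -0.0008]))]
scene scoop_handle [(0.67, array([ 0.4132, -0.2152,  0.0347]))]
scene scoop_lip [(0.95, array([ 0.4386, -0.1039,  0.015 ]))]
scene 430 74 [ 0.4158 -0.2441  0.0429] [[ 0.4023 -0.2844  0.0352]
 [ 0.4273 -0.2067  0.0475]]
axis 78.56111 0.41799578 -0.24202399
wall/rim [[ 0.3895 -0.1986  0.0002]
 [ 0.4288 -0.1719  0.0157]
 [ 0.4684 -0.1044  0.043 ]]
top scoop [(0.62, array([ 0.4315, -0.1591,  0.0056]))]
top scoop_handle [(0.96, array([ 0.4149, -0.221 ,  0.0418]))]
top scoop_lip [(0.73, array([ 0.435 , -0.1079,  0.0153]))]
box [(0.96, array([0.6564, 0.0983, 0.    ]))]
box_handle [(0.6, array([ 0.6551, -0.0262,  0.0342])), (0.5, array([ 0.7532,  0.0225, -0.0046]))]
scoop [(0.66, array([ 0.4255, -0.1594,  0.    ]))]
scoop_handle [(0.86, array([ 0.414 , -0.2182,  0.0326]))]
scoop_lip [(0.95, array([ 0.4366, -0.1013,  0.0132])), (0.28, array([0.6575, 0.2477, 0.0043]))]
catch it knows: ball1_center, ball2_center, ball3_c
[... 2518 characters left out ...]
3', '29:8..59']
0.178 ['16:4..51', '7:41..45', '10:43..67', '7:40..62', '3:39..43']
0.184 ['20:2..43', '13:36..45', '15:39..67', '9:39..61', '10:34..42']
0.190 ['16:5..44', '14:38..64', '13:39..64', '9:41..63', '11:34..44']
0.196 ['18:20..43', '20:38..74', '13:40..68', '16:40..74', '10:35..46']e.py:11: RuntimeWarning: Mean of empty slice.
  print(n,m.sum(),len(h),h.mean(0),np.percentile(h,[2,98],axis=0))
  ret = um.true_divide(
Traceback (most recent call last):
  File "e.py", line 11, in <module>
    print(n,m.sum(),len(h),h.mean(0),np.percentile(h,[2,98],axis=0))
                                     ~~~~~~~~~~~~~^^^^^^^^^^^^^^^^^
IndexError: index -1 is out of bounds for axis 0 with size 0
```

View pics/tcrop22.png

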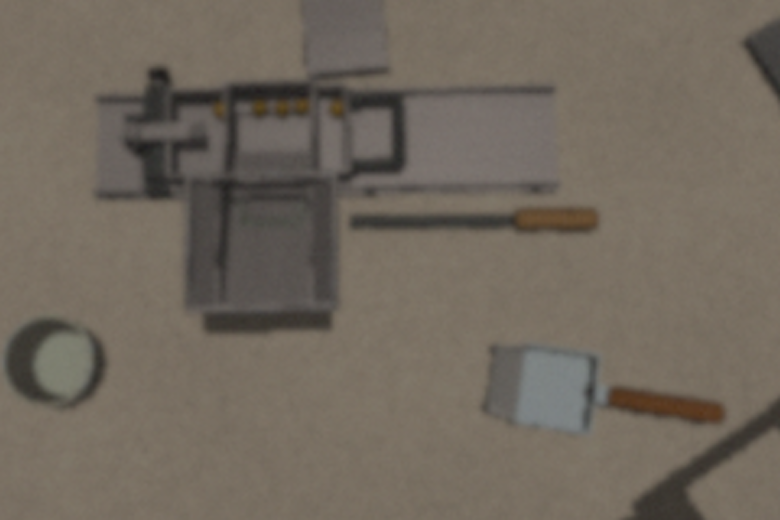

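View pics/scene0.png

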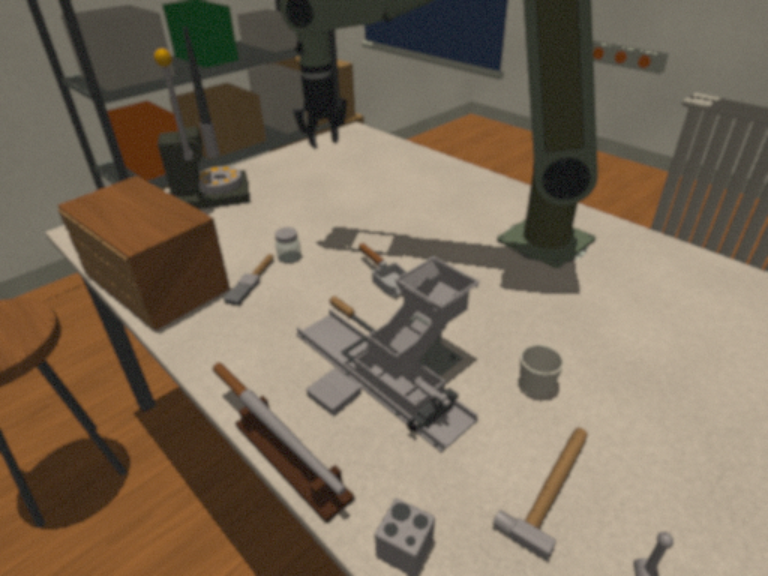

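The five balls are in the box at crop x 220–337, y≈107. The scoop lies flat and empty at its old place (545,385), and the bystanders have not moved. The hand is clear, so I hand in.

```bash
python3 -c "
from bench import robot
print(robot.hand_in(), robot.get_obs()['t'])"
```

```text
the job is handed in; nothing more can be done
the job is handed in; nothing more can be done
```

The job is done and handed in at about 40 s of the 64 s allowed; no verdict was reported.

- **Box:** I pushed it slowly by its bar handle until it was home, with its middle about 17 mm past the stand's origin and its front against the end stop. The highest push force I read was about 8 N. Readings come only at the end of each call, so I did not see the force during the last nudge against the stop. The catch has dropped: its arm lies level over the front rim at about 62 mm in both cameras, also after the pour.
- **Balls:** I gripped the scoop by its handle, tipped it 55 to 59 degrees over the hopper and poured. The final top picture shows all five balls in the box, and the wrist load fell by about the weight of the five.
- **Scoop:** It is back flat on the bench within a few millimetres of where it lay, empty, with the gripper open and well clear.
- **Bystanders:** The file, block, jar, cup, hammer and brush are within camera accuracy of where they started.

No final check failed or disagreed. The buffer's value could not be read directly, so "fully home" rests on the dropped catch and the box-to-stop depth readings. One last network check of the scoop in the top view stopped on an empty mask, but the other readings and the pictures covered it.

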